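# Open the hardware case with the two-stage catch

### The job

Open the grey hardware case so the screws and perch knobs inside can be reached: first slide the dark safety tab beside the latch sideways, away from the latch bar, gently up to its rubber stop without squashing the stop, then swing the latch bar up off the lid until it stands upright, and last raise the lid by its carrying handle until it stands well open by itself. Let go of everything, and leave the other things on the bench where they are.

Things in the scene. Friction and masses are not known exactly. Their poses are not given: they have to be found in the camera images.
- case: Grey steel case fixed to the bench, 160 deep (x), 260 wide (y), 122 high with lid shut. Origin: centre of underside. Own axes: x from the front (latch side, towards the robot) to the back, y to the left seen from the robot, z up; offsets below are along these, lid shut. The handle bars the way straight down to the safety tab: reach under it from the front, tool leaning back 30 to 40 degrees.
- tab_nub (a point): Centre of the safety tab's nub: dark steel block 14 x 14, 26 high (134 to 160 above the bench), straight under the handle bar. It stands on a flat tongue, 14 ahead of to 7 behind it in x, 4 thick, top 134 above the bench, that reaches 45 to -y and lies over the latch bar's tip. Slides to case +y against about 3 N, stays where left; free for fingers between fin and nub (26 mm or more in y).
- tab (a joint): How far the tab has slid to case +y, m; starts at 0 to 0.005. The latch comes free only within the last 3 mm before the tongue meets the rubber stop; where that is must be felt (or seen).
- buffer (a joint): How far the tab has squashed the rubber stop (black block 21 x 8, top 137 above the bench, on the lid on the +y side of the tab), m, 0 untouched. It pushes back 6 N per mm; more than 3 mm ruins it.
- latch_fin (a point): Centre of the latch's upright grip fin: steel plate 10 thick (y), 24 long (x), 36 high, top 163 above the bench. It stands 40 to 64 from the hinge on the latch bar (10 wide, 4 thick, tip 89 from the hinge), which lies along x, 2 above the lid (lid top 122). Axes turn with the latch: x from hinge to tip, z up the fin.
- latch_hinge (a point): Latch hinge axis, at the case's front edge, 126 above the bench; the axis runs along the case's y. The fin's centre is 52 behind it and 19 above it when shut.
- latch (a joint): Latch angle, rad: 0 lying on the lid, 1.57 upright, stop at 1.8. The tip lifts up and over towards the case's front (-x). Light friction (about 1.5 N at the fin); it stays where it is left.
- lid_handle (a point): Middle of the carrying handle: round wooden bar, 16 across, 200 long along y between two flat steel posts, centre 197 above the bench and 75 above the lid's top, free below. Its axes turn with the lid.
- lid_hinge (a point): Lid hinge axis along the case's y, at the case's back edge, 100 above the bench. The handle is 80 ahead of it and 97 above it when shut.
- lid (a joint): Lid angle, rad: 0 shut, stop at 1.35; the front edge rises and swings up and back. The stiff hinge takes about 8 to 12 N at the handle and holds the lid at any angle.

How it is judged:
On the way, in this order (a step that is already met when the one before it is completed fails the run):
1. the safety tab is slid up to its stop while the latch still lies down (value of joint tab above 0.013 m and value of joint latch below 0.15 rad and value of joint lid below 0.1 rad), for 0.1 s.
2. the latch bar is swung upright while the lid is still shut (value of joint latch above 1.3 rad and value of joint lid below 0.1 rad), for 0.1 s.
3. the lid is raised well open (value of joint lid above 0.95 rad), for 0.1 s.
At the end, for the whole second after the job is handed in: The tab is still slid to within 3.5 mm of its stop, the latch bar stands at 1.3 rad (74 degrees) or more, the lid stands open by itself at 0.95 rad (54 degrees) or more, latch and lid at rest (under 0.05 rad/s) (value of joint tab above 0.0125 m and value of joint latch above 1.3 rad and value of joint lid above 0.95 rad and velocity of joint lid between -0.05 and 0.05 rad/s and velocity of joint latch between -0.05 and 0.05 rad/s); the robot touches nothing.
It fails at once if the rubber stop is squashed by more than 3 mm (18 N) (value of joint buffer above 0.003 m).
It fails at once if one of the other things on the bench is moved by more than 30 mm (distance of any of canister, sander, roof_board, hammer, perch_knob, try_square from where it was at the start of the episode above 0.03 m).
It also fails if it takes over 59 s, if anything falls off the work surface, if the arm or the gripper's body presses on something with over 40 N, if the wrist force passes 120 N, or if a joint passes its speed limit or range.

### The arm

A 7-joint arm with a two-finger parallel gripper is mounted at the origin on the work surface. World frame = base frame: x ahead of the robot, y to its left, z up, the work surface at z = 0. Lengths are in m, angles in rad, forces in N, time in s.
With the tool pointing down it reaches from about 0.4 to 0.85 m from the base axis. Payload 10.4 kg.
Tool frame: the origin (TCP) lies between the finger pads; the fingertips stand 8 mm ahead of it and the grasp point (between the pads) lies 11 mm behind it; z points along the fingers, x is the direction in which the jaws open and shut, and the axes are right-handed (so a half turn about z gives the same grasp; the last joint's range is limited). The gripper opens to 87 mm and grips with 3 to 60 N. Pads are 19 mm wide; open, the fingers measure 117 mm over their backs; the gripper's body (75 mm by 190 mm) begins 51 mm behind the grasp point.
Start: joints at [-1.184, 0.332, -0.065, 1.46, 0.022, 1.35, -0.088], TCP at [0.249, 0.573, 0.231] pointing down, gripper open.
Joint ranges: [-2.6, 2.6], [-0.5, 2.12], [-1.47, 1.34], [0.16, 2.42], [-1.27, 4.41], [0.06, 2.06], [-2.6, 2.6]. Speed limits (rad/s): [2.22, 2.22, 2.79, 2.79, 3.14, 3.14, 3.14].

### API

Orientations are given as a unit quaternion [x, y, z, w].
In Python, from bench import r, viewer gives the robot as it stands.
- The arm moves only by the tool apply_moves, never from a script. Its argument "increments" is a list of rows, each an object with "grip": the closure in counts, from 0 (fully open) to 255 (shut); "xyz": the shift along the tool's x, y, z in mm, a list of three; "rotation": the turn, a rotation vector about the tool's x, y, z in degrees, a list of three. A call has 1 to 5 rows; each row is the pose to reach, as a shift and turn from the pose measured when the call began, along the tool's axes at that moment; what a row does not reach only later rows make up. A row lasts 1/8 s, in which the tool goes at most 62.5 mm and 10.7 degrees, less where a joint would pass 70% of its speed; a pose out of reach is approached as far as the arm can. A call with a gripper value outside its range is refused whole. The fingers move at their own pace and stop on an object; "squeeze" is the grip in N (left out, the last holds). Time passes only in rows, so rows that repeat a pose let the fingers close. It gives the time, the measured TCP pose, the force and the opening at its end, in the units of the state.
- r.read_state(): the state, without advancing time (a new reading comes with each control period).
- viewer.camera(name): name is "side" or "top" or "wrist"; returns a dict with "img" (400x640x3 uint8, blue, green, red), "range_z" (400x640 float32, m along the optical axis (not along the pixel's ray), 0 where there is no reading), "vertical_fov" (degrees; the focal length in pixels is half the picture's height over the tangent of half this angle, whatever the lens; pixels are square), "cx", "cy" (the principal point, pixels), "rvec" (rotation vector, rad) and "tvec" (3), from world to camera coordinates, as OpenCV has them. Camera axes: x right, y down, z forward; pixel columns grow to the right and rows downward; lengths in m; the calibration is good to about 2 mm. A picture is of the moment at which its call begins.
- r.close_job(): hands the job in, once; it reports no verdict.
The state is a dict: "time": time; "joint_positions": joint angles; "joint_vel": joint speeds; "joint_torque": joint torques, N m; "ee_pos": TCP position; "eef_rot": TCP orientation; "ft_force": force on the tool from outside, world axes, zero at the start; "torque": the same for the moment, N m; "width": finger opening in m.
Only numpy, scipy, OpenCV 4.12 (cv2) and the standard library are available. Lean on these libraries where they do the work, as an engineer would, in place of code of your own. Each camera call takes 0.05 s, during which the arm holds its last target.

## Working session

There is one attempt and no reset: what is moved stays moved. The work goes in short steps, Python scripts to look and compute and a tool call to move; the robot and the scene stay as the last step left them, time stands still between calls to the robot, and variables do not carry over. Pictures are saved under pics/ and viewed, and the job is handed in when it is done.

Besides the shell and the picture viewer there is one more tool, called after "Call:" as name(argument=value, ...) on one line, values as JSON. apply_moves: Moves the arm, as the interface text tells. Its arguments: {"type":"object","properties":{"increments":{"type":"array","items":{"type":"object","properties":{"grip":{"type":"number"},"xyz":{"type":"array","items":{"type":"number"}},"rotation":{"type":"array","items":{"type":"number"}}}}},"squeeze":{"type":"number"}},"required":["increments"]}

```bash
ls; mkdir -p pics
cat > h.py <<'E'
import numpy as np, cv2
from scipy.spatial.transform import Rotation as R
def cam(viewer,n,save=None):
    c=viewer.camera(n); 
    if save: cv2.imwrite('pics/'+save,c['img'])
    c['Rm']=cv2.Rodrigues(np.array(c['rvec'],float))[0]; c['t']=np.array(c['tvec'],float).ravel()
    c['f']=c['img'].shape[0]/2/np.tan(np.radians(c['vertical_fov'])/2); return c
def pts(c):
    z=c['range_z']; v,u=np.mgrid[:z.shape[0],:z.shape[1]]
    P=np.stack([(u-c['cx'])/c['f']*z,(v-c['cy'])/c['f']*z,z],-1)
    return (P-c['t'])@c['Rm']
def ray(c,u,v,h):
    d=np.array([(u-c['cx'])/c['f'],(v-c['cy'])/c['f'],1])@c['Rm']; o=-c['t']@c['Rm']
    return o+d*(h-o[2])/d[2]
def proj(c,p):
    q=c['Rm']@np.array(p)+c['t']; return q[:2]/q[2]*c['f']+[c['cx'],c['cy']]
E
python3 - <<'E'
from h import *
from bench import r,viewer
for n in ('top','side','wrist'):
    c=cam(viewer,n,n+'0.png'); print(n,c['f'],-c['t']@c['Rm'],c['Rm'][2]); np.savez('pics/'+n+'0.npz',P=pts(c),img=c['img'])
s=r.read_state(); print(s)
E
```

```text
pics
top 497.2654795636753 [0.41875307 0.04639661 0.78554241] [ 0.19223894 -0.02280562 -0.98108312]
side 476.56571874229616 [0.13475925 0.45788518 0.44578357] [ 0.60501907 -0.62135314 -0.49786765]
wrist 318.055547860947 [0.18645106 0.59998532 0.38315462] [ 0.23202951 -0.10282692 -0.96725846]
{'time': 0.15, 'joint_positions': array([-1.18362191,  0.33267228, -0.06471631,  1.46073953,  0.02158015,
        1.34986276, -0.08847812]), 'joint_vel': array([-0.00080621, -0.0006346 ,  0.00122023, -0.00092408, -0.00160582,
       -0.00017238, -0.00129561]), 'joint_torque': array([-7.05400071e-04, -6.23636484e+01,  2.35619175e-02, -3.90140676e+01,
       -6.14097272e-02,  3.72917263e-02,  1.29890236e-04]), 'ee_pos': array([0.24887826, 0.57301741, 0.22997495]), 'eef_rot': array([ 8.36168802e-01,  5.48471960e-01, -4.08264829e-04,  2.77946044e-04]), 'ft_force': array([ 0.31198943,  0.14372485, -0.52730273]), 'torque': array([-0.05194952, -0.01056866,  0.01064461]), 'width': 0.08711053036351224}
```

View pics/top0.png

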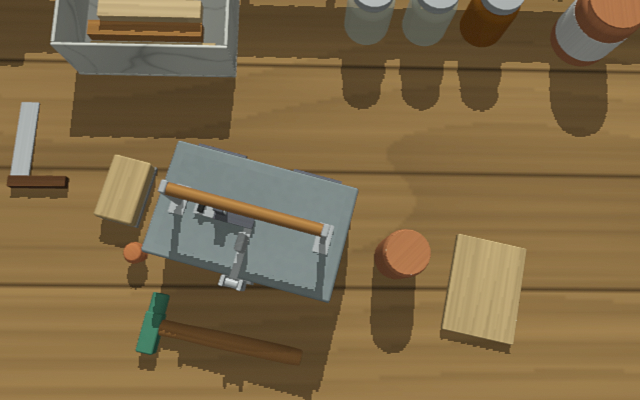

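View pics/side0.png

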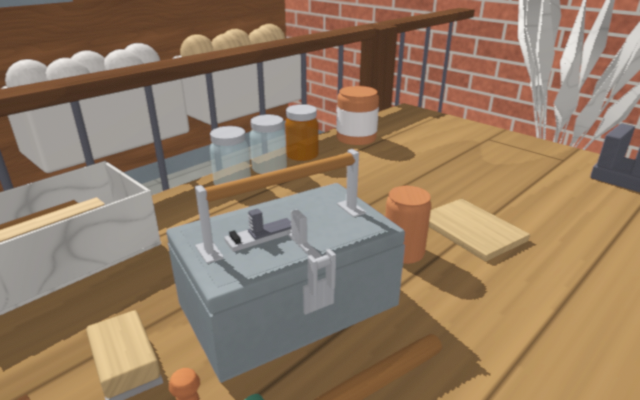

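The top view shows the case with lid corners at about (179,141), (357,188), (330,300) and (143,250). The handle bar runs (165,187)–(322,230), the latch fin is near (241,243) and the nub near (212,210). In the side view the nub is at (256,222), the black rubber stop at (235,238) and the fin at (299,228).

```bash
cat > m.py <<'E'
from h import *
T=np.load('pics/top0.npz');S=np.load('pics/side0.npz')
P=T['P'];u0=(P[...,2]>0.115)&(P[...,2]<0.128)
m=np.zeros(u0.shape,bool);m[130:310,135:365]=1
q=P[u0&m][:,:2].astype(np.float32)
rc=cv2.minAreaRect(q);print('lid rect',rc, np.median(P[u0&m][:,2]))
hm=(P[...,2]>0.185)&(P[...,2]<0.215)&m
img=T['img'].astype(int); wood=(img[...,2]-img[...,0]>40)
b=P[hm&wood]; print('bar n',len(b),b.mean(0),b[:,2].max())
l=cv2.fitLine(b[:,:2].astype(np.float32),cv2.DIST_L2,0,.01,.01).ravel();print('line',l)
rb=cv2.minAreaRect(b[:,:2].astype(np.float32));print('bar rect',rb)
# case frame
d=l[:2]*np.sign(l[1]); yaw=np.arctan2(-d[0],d[1]);print('yaw deg',np.degrees(yaw))
c=np.array(rc[0]); ex=np.array([np.cos(yaw),np.sin(yaw)]);ey=np.array([-ex[1],ex[0]])
for nm,A in (('top',T),('side',S)):
    Q=A['P'];loc=np.stack([(Q[...,:2]-c)@ex,(Q[...,:2]-c)@ey,Q[...,2]],-1)
    ins=(abs(loc[...,0])<.1)&(abs(loc[...,1])<.12)
    print(nm,'lid y range',[np.percentile(loc[ins&(abs(Q[...,2]-.122)<.003)][:,k],[.5,99.5]) for k in(0,1)])
    k=ins&(loc[...,2]>.138)&(loc[...,2]<.170)
    w=k.astype(np.uint8);n,lab,st,ce=cv2.connectedComponentsWithStats(w)
    for i in range(1,n):
        if st[i,4]>15:
            z=loc[lab==i];print(st[i],np.round(np.percentile(z,2,axis=0),4),np.round(np.percentile(z,98,axis=0),4),A['img'][lab==i].mean(0).round())
E
python3 m.py
```

```text
lid rect ((0.5133169889450073, 0.12391985952854156), (0.26018306612968445, 0.17425301671028137), 75.45064544677734) 0.12191210525316798
bar n 2035 [0.51974795 0.12288128 0.2030643 ] 0.20842549399581078
line [0.2509107  0.96801025 0.519748   0.12288128]
bar rect ((0.5201159119606018, 0.12242993712425232), (0.1917066127061844, 0.016080139204859734), 75.46063995361328)
yaw deg -14.531407
top lid y range [array([-0.07192196,  0.08508068]), array([-0.11900604,  0.11883162])]
[168 197  12   6  43] [-0.0011  0.0956  0.1388] [0.0043 0.1016 0.1692] [85. 86. 83.]
[213 208  14   7  61] [-0.0002  0.0311  0.1401] [0.0043 0.0446 0.1606] [75. 73. 71.]
[234 232  14  21 203] [-0.041  -0.0053  0.1407] [-0.0178  0.0044  0.164 ] [104. 105. 101.]
[320 239   6   4  16] [-0.0013 -0.1037  0.1386] [ 0.0002 -0.0968  0.1673] [93. 94. 90.]
side lid y range [array([-0.08300438,  0.08300251]), array([-0.1185603 ,  0.11919968])]
[347 177  11  26 228] [-0.0025 -0.1024  0.1391] [ 0.0129 -0.0944  0.1694] [146. 146. 148.]
[248 208  17  24 303] [-0.0013  0.0334  0.1387] [0.0115 0.0478 0.1624] [106.  99.  98.]
[291 209  17  30 372] [-0.0422 -0.0026  0.1385] [-0.0192  0.0065  0.1651] [143. 140. 139.]
[200 218  14  29 240] [-0.0023  0.0975  0.1387] [0.012  0.1052 0.1696] [148. 145. 144.]
[230 230  10   9  34] [-0.0028  0.0648  0.1381] [0.0155 0.0718 0.1394] [78. 78. 77.]
```

```bash
python3 -c "
import cv2
a=cv2.imread('pics/side0.png')[180:320,160:410];cv2.imwrite('pics/s0z.png',cv2.resize(a,None,fx=3,fy=3,interpolation=2))"
```

```text
(no output)
```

View pics/s0z.png

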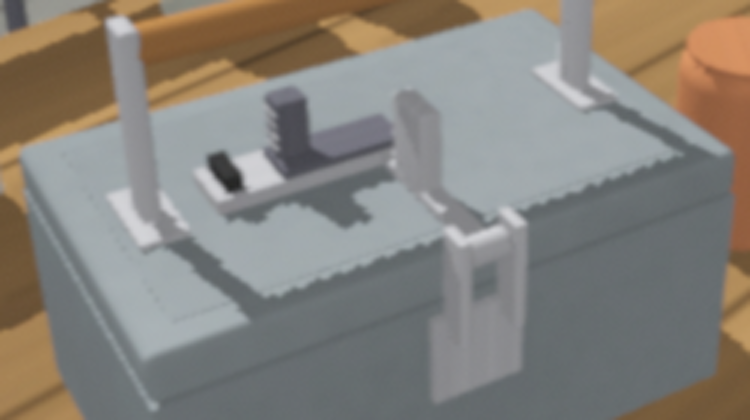

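The zoom shows the rubber stop at the left end of the tab's plate, then the nub, with the fin to its right. Measured values match the given sizes: lid 0.260 wide, bar top 0.205, nub top 0.160. I'll set a case frame on the bar centre and move to a point in front of the nub.

```bash
cat > go.py <<'E'
import sys
from h import *
from bench import r,viewer
O=np.array([.520,.123,0]);yaw=np.radians(-14.53)
ex=np.array([np.cos(yaw),np.sin(yaw),0]);ey=np.array([-ex[1],ex[0],0]);ez=np.array([0,0,1.])
C=np.stack([ex,ey,ez],1)
def here(s=None):
    s=s or r.read_state(); Rt=R.from_quat(s['eef_rot']).as_matrix(); p=C.T@(np.array(s['ee_pos'])-O)
    zc=C.T@Rt[:,2]; xc=C.T@Rt[:,0]
    print('t',round(s['time'],2),'case mm',np.round(p*1e3,1),'lean',round(np.degrees(np.arctan2(zc[0],-zc[2])),1),'toolx',np.round(xc,3),'F case',np.round(C.T@np.array(s['ft_force']),2),'w',round(s['width']*1e3,1)); return s
def go(x,y,z,lean,s):
    L=np.radians(lean); zt=ex*np.sin(L)-ez*np.cos(L); xt=ey; yt=np.cross(zt,xt)
    T=np.stack([xt,yt,zt],1); R0=R.from_quat(s['eef_rot']).as_matrix()
    p=O+C@np.array([x,y,z])/1e3
    print((x,y,z,lean),'xyz',np.round(R0.T@(p-s['ee_pos'])*1e3,1),'rot',np.round(np.degrees(R.from_matrix(R0.T@T).as_rotvec()),1))
if __name__=='__main__':
    s=here()
    for a in sys.argv[1:]: go(*map(float,a.split(',')),s)
E
python3 go.py=  2>/dev/null; python3 go.py -70,39,245,38
```

```text
t 0.15 case mm [-375.4  367.6  230. ] lean -0.0 toolx [ 0.155  0.988 -0.001] F case [ 0.27  0.22 -0.53] w 87.1
(-70.0, 39.0, 245.0, 38.0) xyz [-277.1  352.7  -14.7] rot [-37.9   3.   -8.6]
```

Call:
apply_moves(increments=[{"grip":178,"xyz":[-35,44,-10],"rotation":[-5,0.4,-1]},{"grip":178,"xyz":[-69,88,-15],"rotation":[-9.5,0.8,-2]},{"grip":178,"xyz":[-104,132,-15],"rotation":[-14,1.2,-3]},{"grip":178,"xyz":[-139,176,-15],"rotation":[-19,1.5,-4]},{"grip":178,"xyz":[-173,220,-15],"rotation":[-24,2,-5]}])

```text
time: 0.78
ee_pos: [0.3825, 0.325, 0.2452]
eef_rot: [0.793, 0.572, 0.129, 0.166]
ft_force: [0.1, -0.1, 0.3]
width: 0.0453
```

```bash
python3 go.py -70,39,245,38
```

```text
t 0.78 case mm [-183.8  161.1  245.2] lean 24.2 toolx [0.063 0.998 0.015] F case [ 0.15 -0.05  0.32] w 45.3
(-70.0, 39.0, 245.0, 38.0) xyz [-114.6  111.3   48.4] rot [-13.8   1.2  -3.6]
```

Call:
apply_moves(increments=[{"grip":178,"xyz":[-38,37,16],"rotation":[-5,0.4,-1.2]},{"grip":178,"xyz":[-76,74,32],"rotation":[-9,0.8,-2.4]},{"grip":178,"xyz":[-114.6,111.3,48.4],"rotation":[-13.8,1.2,-3.6]},{"grip":178,"xyz":[-114.6,111.3,48.4],"rotation":[-13.8,1.2,-3.6]}])

```text
time: 1.27
ee_pos: [0.4621, 0.1744, 0.2439]
eef_rot: [0.749, 0.578, 0.199, 0.258]
ft_force: [-0.1, 0.1, -0.3]
width: 0.0267
```

Run:
```python
from go import *
s=here(); go(-3,39,153,38,s)
for n in('side','wrist','top'): c=cam(viewer,n,n+'1.png')
```

```text
t 1.27 case mm [-68.9  35.3 243.9] lean 38.0 toolx [ 0.003  1.    -0.001] F case [-0.12  0.05 -0.34] w 26.7
(-3, 39, 153, 38) xyz [  4.1  -4.1 112.2] rot [ 0.   0.2 -0.1]
```

View pics/side1.png

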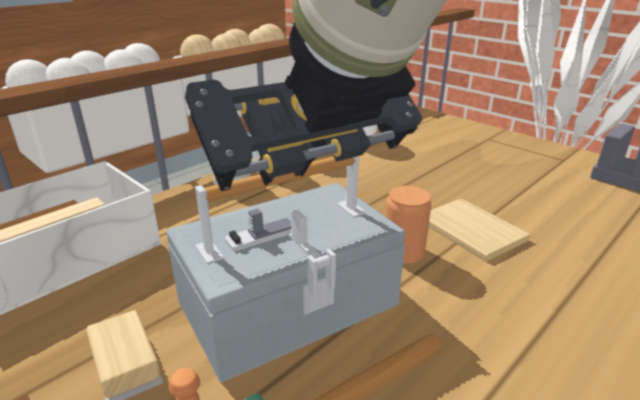

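View pics/wrist1.png

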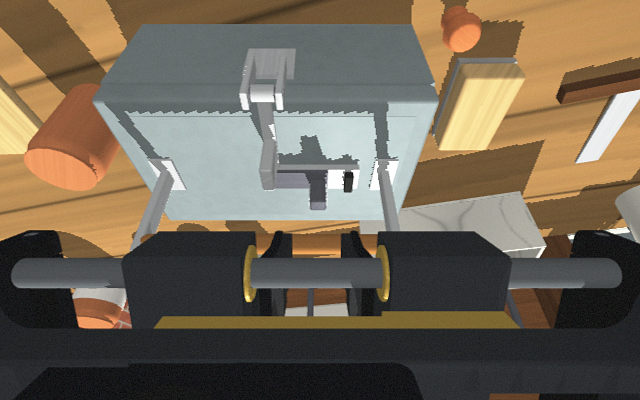

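Side view: the gripper stands in front of and above the case, clear of the posts. Wrist view: fin at (268,165), nub at (317,190), rubber stop at (348,182), fingers at x≈280 and 355. I'll cross-check the y positions from the wrist depth.

Run:
```python
from go import *
for n in('wrist','side'):
    c=cam(viewer,n); Q=(pts(c)-O)@C
    k=(abs(Q[...,0])<.06)&(abs(Q[...,1])<.09)&(Q[...,2]>.136)&(Q[...,2]<.168)
    m,lab,st,ce=cv2.connectedComponentsWithStats(k.astype(np.uint8))
    for i in range(1,m):
        if st[i,4]>12: z=Q[lab==i]; print(n,st[i],np.round(np.percentile(z,3,axis=0)*1e3,1),np.round(np.percentile(z,97,axis=0)*1e3,1))
```

```text
wrist [257 145  18  45 664] [-47.2  -4.8 137.6] [-25.6   4.5 162.6]
wrist [307 180  18  30 485] [ -6.2  31.5 137.4] [  5.7  45.4 159.4]
side [248 208  21  26 344] [ -8.8  30.2 136.2] [  4.5  46.9 162.1]
side [291 209  17  31 391] [-49.2  -3.1 137.6] [-26.8   5.6 165.1]
side [229 230  13  11  74] [-10.4  63.6 136.5] [  9.2  71.1 138.8]
```

Call:
apply_moves(increments=[{"grip":178,"xyz":[3,-4,25],"rotation":[0,0,0]},{"grip":178,"xyz":[3,-4,50],"rotation":[0,0,0]},{"grip":178,"xyz":[3,-4,75],"rotation":[0,0,0]},{"grip":178,"xyz":[3,-4,90],"rotation":[0,0,0]},{"grip":178,"xyz":[3,-4,90],"rotation":[0,0,0]}])

```text
time: 2.15
ee_pos: [0.5133, 0.1697, 0.1711]
eef_rot: [0.747, 0.58, 0.199, 0.258]
ft_force: [-1.1, -0.1, 0.5]
width: 0.0269
```

Run:
```python
from go import *
s=here(); go(-3,38,153,38,s)
for n in('side','wrist'): c=cam(viewer,n,n+'2.png')
```

```text
t 2.15 case mm [-18.2  43.5 171.1] lean 38.0 toolx [-0.002  1.    -0.001] F case [-1.07 -0.4   0.51] w 26.9
(-3, 38, 153, 38) xyz [-5.5  0.8 23.6] rot [-0.  -0.   0.2]
```

View pics/side2.png

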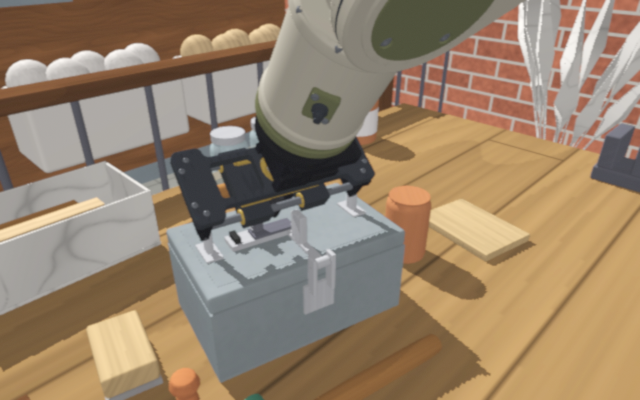

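View pics/wrist2.png

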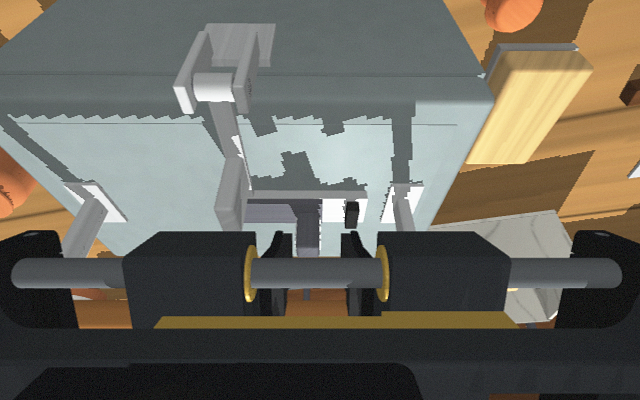

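The nub at (308,225) lies between the fingers at x≈280 and 355, and nothing is touching. I'll shift sideways and go in gently.

Call:
apply_moves(increments=[{"grip":178,"xyz":[-5.5,0.8,0],"rotation":[0,0,0]},{"grip":178,"xyz":[-5.5,0.8,8],"rotation":[0,0,0]},{"grip":178,"xyz":[-5.5,0.8,16],"rotation":[0,0,0]},{"grip":178,"xyz":[-5.5,0.8,23],"rotation":[0,0,0]},{"grip":178,"xyz":[-5.5,0.8,23],"rotation":[0,0,0]}])

```text
time: 2.88
ee_pos: [0.5263, 0.1608, 0.1539]
eef_rot: [0.747, 0.58, 0.199, 0.258]
ft_force: [-0.2, 0.8, 0.6]
width: 0.0263
```

Run:
```python
from go import *
s=here(); go(-3,38,153,38,s)
for n in('side','wrist'): c=cam(viewer,n,n+'3.png')
a=cv2.imread('pics/side3.png')[150:310,160:410];cv2.imwrite('pics/s3z.png',cv2.resize(a,None,fx=3,fy=3,interpolation=2))
```

```text
t 2.88 case mm [ -3.4  38.1 153.9] lean 38.0 toolx [-0.002  1.    -0.001] F case [-0.38  0.68  0.63] w 26.3
(-3, 38, 153, 38) xyz [-0.1 -0.3  1. ] rot [ 0.  -0.1  0.1]
```

View pics/s3z.png

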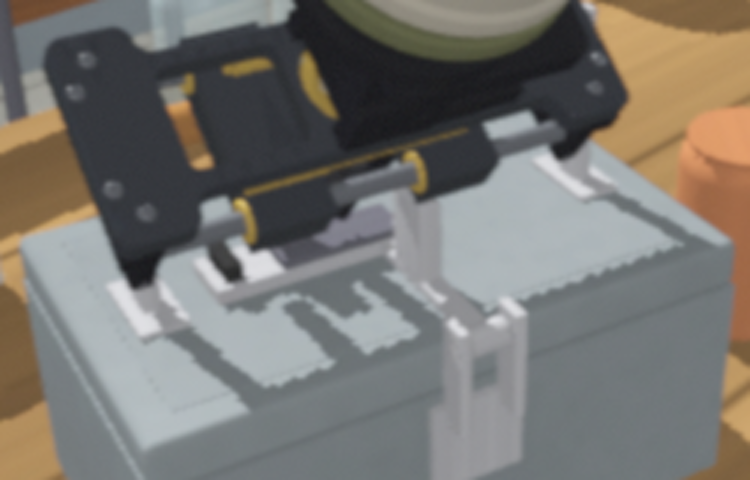

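View pics/wrist3.png

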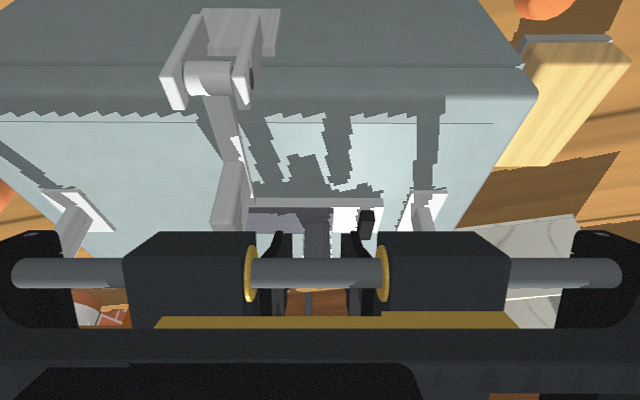

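The nub is between the fingers and the forces are near zero. Now I'll push it to +y with the right-hand finger.

Call:
apply_moves(increments=[{"grip":178,"xyz":[4,0,0],"rotation":[0,0,0]},{"grip":178,"xyz":[8,0,0],"rotation":[0,0,0]},{"grip":178,"xyz":[11,0,0],"rotation":[0,0,0]},{"grip":178,"xyz":[14,0,0],"rotation":[0,0,0]},{"grip":178,"xyz":[16,0,0],"rotation":[0,0,0]}])

```text
time: 3.6
ee_pos: [0.5303, 0.1767, 0.1545]
eef_rot: [0.747, 0.58, 0.2, 0.257]
ft_force: [-1.3, -2.9, 0.9]
width: 0.0263
```

Run:
```python
from go import *
s=here()
c=cam(viewer,'wrist','wrist4.png')
Q=(pts(c)-O)@C
k=(abs(Q[...,0])<.03)&(abs(Q[...,1]-.04)<.03)&(Q[...,2]>.136)&(Q[...,2]<.160)
g=c['img'].max(2)
n,lab,st,ce=cv2.connectedComponentsWithStats(k.astype(np.uint8))
for i in range(1,n):
    if st[i,4]>12:z=Q[lab==i];print(st[i],np.round(np.percentile(z,3,axis=0)*1e3,1),np.round(np.percentile(z,97,axis=0)*1e3,1),c['img'][lab==i].mean(0))
a=c['img'][130:330,180:460];cv2.imwrite('pics/w4z.png',cv2.resize(a,None,fx=2.8,fy=2.8,interpolation=2))
```

```text
t 3.6 case mm [ -3.5  54.5 154.5] lean 38.0 toolx [-0.003  1.    -0.   ] F case [-0.52 -3.18  0.93] w 26.3
[ 269  224   51   34 1290] [-19.4  33.2 137.1] [ -3.1  55.1 158.6] [72.44186047 68.95503876 67.9875969 ]
[340 231  11  27 163] [-19.4  67.3 140.4] [  1.7  69.9 159.5] [34.6993865  34.17791411 33.59509202]
```

View pics/w4z.png

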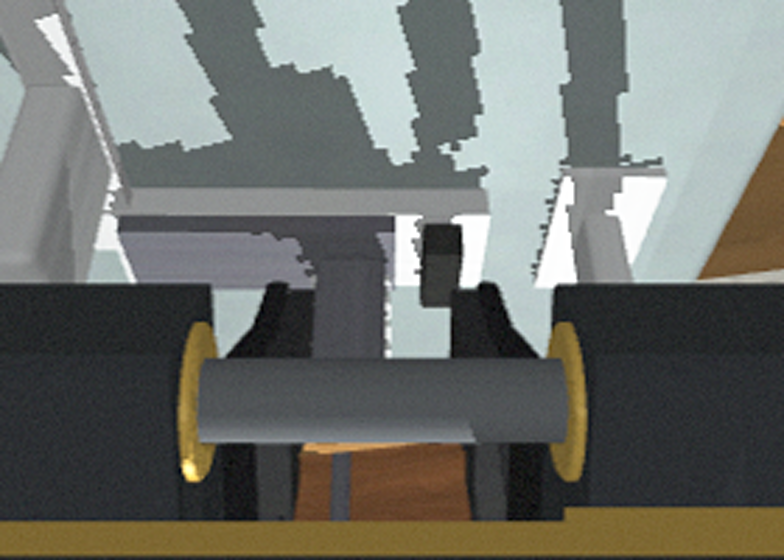

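Contact made and the tab slides at 3.2 N. In the zoom the tongue's end (394) is about 5–6 mm short of the rubber stop (422).

Call:
apply_moves(increments=[{"grip":178,"xyz":[1.5,0,0],"rotation":[0,0,0]},{"grip":178,"xyz":[2.5,0,0],"rotation":[0,0,0]},{"grip":178,"xyz":[3.5,0,0],"rotation":[0,0,0]}])

```text
time: 4.03
ee_pos: [0.5312, 0.1802, 0.1546]
eef_rot: [0.747, 0.58, 0.2, 0.257]
ft_force: [-0.1, -3.0, 1.0]
width: 0.0265
```

```bash
cat > w.py <<'E'
import sys
from go import *
s=here()
c=cam(viewer,'wrist')
a=c['img'][130:330,180:460];cv2.imwrite('pics/'+sys.argv[1],cv2.resize(a,None,fx=2.8,fy=2.8,interpolation=2))
E
python3 w.py w5z.png
```

```text
t 4.03 case mm [ -3.5  58.2 154.6] lean 38.0 toolx [-0.003  1.     0.   ] F case [ 0.66 -2.92  1.05] w 26.5
```

View pics/w5z.png

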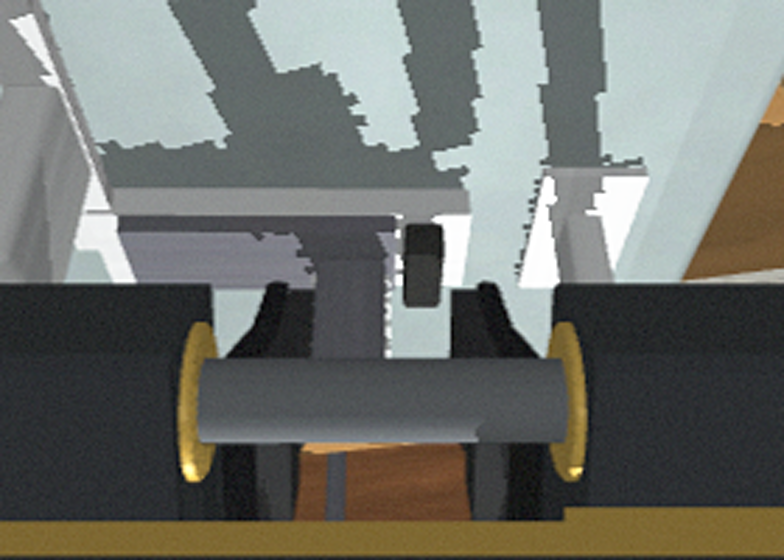

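The gap is now about 7 px, or 1.4 mm.

Call:
apply_moves(increments=[{"grip":178,"xyz":[0.6,0,0],"rotation":[0,0,0]},{"grip":178,"xyz":[1.2,0,0],"rotation":[0,0,0]},{"grip":178,"xyz":[1.2,0,0],"rotation":[0,0,0]}])

```text
time: 4.45
ee_pos: [0.5316, 0.1816, 0.1545]
eef_rot: [0.747, 0.58, 0.2, 0.257]
ft_force: [0.1, -3.2, 0.2]
width: 0.0264
```

```bash
python3 w.py w6z.png
```

```text
t 4.45 case mm [ -3.5  59.6 154.5] lean 38.0 toolx [-0.003  1.     0.   ] F case [ 0.94 -3.06  0.16] w 26.4
```

View pics/w6z.png

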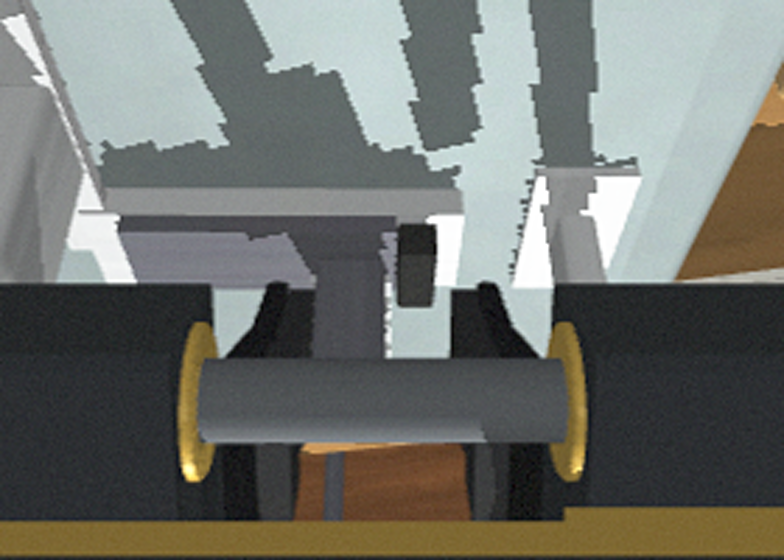

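Visually they just touch, but the force has not risen yet. I'll nudge 0.5 mm at a time.

Call:
apply_moves(increments=[{"grip":178,"xyz":[0.6,0,0],"rotation":[0,0,0]},{"grip":178,"xyz":[0.6,0,0],"rotation":[0,0,0]}])

```text
time: 4.75
ee_pos: [0.5317, 0.182, 0.1545]
eef_rot: [0.747, 0.58, 0.2, 0.258]
ft_force: [-0.8, -2.6, 0.5]
width: 0.0265
```

```bash
python3 go.py
```

```text
t 4.75 case mm [ -3.5  60.1 154.5] lean 38.0 toolx [-0.003  1.    -0.   ] F case [-0.08 -2.76  0.5 ] w 26.5
```

Call:
apply_moves(increments=[{"grip":178,"xyz":[0.7,0,0],"rotation":[0,0,0]},{"grip":178,"xyz":[0.7,0,0],"rotation":[0,0,0]}])

```text
time: 5.0
ee_pos: [0.5318, 0.1823, 0.1545]
eef_rot: [0.747, 0.579, 0.199, 0.258]
ft_force: [-1.2, -6.0, 2.9]
width: 0.0263
```

```bash
python3 go.py
```

```text
t 5.0 case mm [ -3.5  60.4 154.5] lean 38.0 toolx [-0.002  1.    -0.001] F case [ 0.33 -6.12  2.88] w 26.3
```

The force is up to 6 N, i.e. about 3 N over friction, so the stop is squashed about 0.5 mm. Now I'll back off sideways and then straight out.

Call:
apply_moves(increments=[{"grip":178,"xyz":[-6.5,0,0],"rotation":[0,0,0]},{"grip":178,"xyz":[-6.5,0,0],"rotation":[0,0,0]},{"grip":178,"xyz":[-6.5,-2,-20],"rotation":[0,0,0]},{"grip":178,"xyz":[-6.5,-2,-45],"rotation":[0,0,0]},{"grip":138,"xyz":[-6.5,-2,-75],"rotation":[0,0,0]}])

```text
time: 5.62
ee_pos: [0.4833, 0.1884, 0.2128]
eef_rot: [0.747, 0.58, 0.2, 0.257]
ft_force: [0.1, -0.1, 0.3]
width: 0.031
```

Run:
```python
from go import *
s=here(); go(-60,0,200,30,s)
c=cam(viewer,'wrist','wrist7.png');cam(viewer,'side','side7.png')
Q=(pts(c)-O)@C
k=(abs(Q[...,0])<.06)&(abs(Q[...,1])<.09)&(Q[...,2]>.136)&(Q[...,2]<.168)
m,lab,st,ce=cv2.connectedComponentsWithStats(k.astype(np.uint8))
for i in range(1,m):
    if st[i,4]>12: z=Q[lab==i]; print(st[i],np.round(np.percentile(z,3,axis=0)*1e3,1),np.round(np.percentile(z,97,axis=0)*1e3,1))
```

```text
t 5.62 case mm [-51.9  54.1 212.8] lean 38.0 toolx [-0.003  1.    -0.   ] F case [ 0.16 -0.07  0.33] w 31.0
(-60, 0, 200, 30) xyz [-54.1 -14.4   5.1] rot [ 8.  -0.1  0.1]
[224 158  25  51 980] [-47.2  -4.6 137.2] [-25.6   4.6 162.6]
[306 196  21  34 647] [ -6.2  46.9 137.2] [  5.4  61.3 159.4]
```

View pics/wrist7.png

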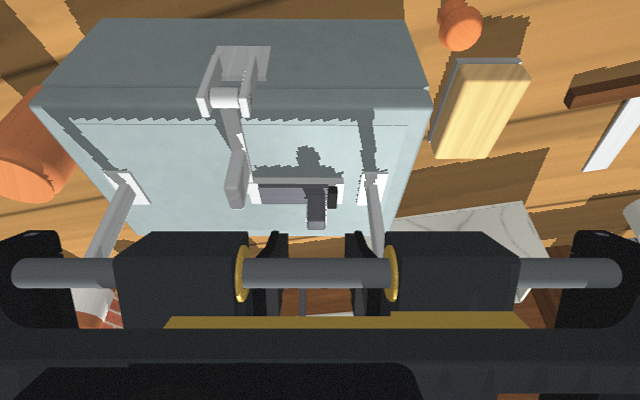

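The nub has moved 15.6 mm (y 31.4 → 47) and its tongue touches the stop at (332,198). Next is the fin.

Call:
apply_moves(increments=[{"grip":138,"xyz":[-25,-7,2],"rotation":[4,0,0]},{"grip":138,"xyz":[-54,-14.4,5],"rotation":[8,0,0]},{"grip":138,"xyz":[-54,-14.4,5],"rotation":[8,0,0]},{"grip":138,"xyz":[-54,-14.4,5],"rotation":[8,0,0]}])

```text
time: 6.22
ee_pos: [0.4627, 0.1404, 0.2017]
eef_rot: [0.762, 0.592, 0.161, 0.204]
ft_force: [-0.0, 0.1, 0.3]
width: 0.0397
```

```bash
python3 go.py -38,0,148,30
```

```text
t 6.22 case mm [-59.8   2.5 201.7] lean 30.2 toolx [-0.005  1.     0.004] F case [-0.07  0.1   0.35] w 39.7
(-38.0, 0.0, 148.0, 30.0) xyz [-2.8 -8.1 57.4] rot [ 0.2 -0.3  0.1]
```

Call:
apply_moves(increments=[{"grip":138,"xyz":[-2.8,-4,20],"rotation":[0,0,0]},{"grip":138,"xyz":[-2.8,-8,40],"rotation":[0,0,0]},{"grip":138,"xyz":[-2.8,-8,57],"rotation":[0,0,0]},{"grip":138,"xyz":[-2.8,-8,57],"rotation":[0,0,0]},{"grip":138,"xyz":[-2.8,-8,57],"rotation":[0,0,0]}])

```text
time: 6.85
ee_pos: [0.4832, 0.1332, 0.1488]
eef_rot: [0.762, 0.593, 0.162, 0.205]
ft_force: [-0.2, 0.7, 0.2]
width: 0.0401
```

```bash
python3 go.py -38,0,148,30
```

```text
t 6.85 case mm [-38.2   0.6 148.8] lean 30.2 toolx [-0.006  1.     0.004] F case [-0.36  0.59  0.24] w 40.1
(-38.0, 0.0, 148.0, 30.0) xyz [-0.6 -0.2  0.8] rot [ 0.2 -0.4  0.2]
```

Now close on the fin at 10 N.

Call:
apply_moves(increments=[{"grip":200,"xyz":[-0.6,0,0],"rotation":[0,0,0]},{"grip":245,"xyz":[-0.6,0,0],"rotation":[0,0,0]},{"grip":245,"xyz":[-0.6,0,0],"rotation":[0,0,0]},{"grip":245,"xyz":[-0.6,0,0],"rotation":[0,0,0]},{"grip":245,"xyz":[-0.6,0,0],"rotation":[0,0,0]}], squeeze=10)

```text
time: 7.48
ee_pos: [0.483, 0.1324, 0.1488]
eef_rot: [0.762, 0.593, 0.162, 0.205]
ft_force: [-2.5, -1.9, 4.1]
width: 0.01
```

```bash
cat > arc.py <<'E'
from go import *
s=here(); hx,hz=-88.5,126
rx,rz=50.3,22.4
p=C.T@(np.array(s['ee_pos'])-O)*1e3
print('now theta',np.degrees(np.arctan2(p[2]-hz,p[0]-hx)-np.arctan2(rz,rx)),'r',np.hypot(p[2]-hz,p[0]-hx),np.hypot(rx,rz))
for th in range(8,97,8):
    t=np.radians(th); go(round(hx+rx*np.cos(t)-rz*np.sin(t),1),0.2,round(hz+rx*np.sin(t)+rz*np.cos(t),1),min(30+th*.5,65),s)
E
python3 arc.py
```

```text
t 7.47 case mm [-38.2  -0.2 148.8] lean 30.2 toolx [-0.006  1.     0.004] F case [-1.97 -2.45  4.11] w 10.0
now theta 0.40777326190300556 r 55.26265476190396 55.06223751356278
(np.float64(-41.8), 0.2, np.float64(155.2), 34.0) xyz [ 0.4  0.1 -7.3] rot [-3.8 -0.3  0.2]
(np.float64(-46.3), 0.2, np.float64(161.4), 38.0) xyz [  0.5  -0.7 -14.9] rot [-7.8 -0.4  0.2]
(np.float64(-51.7), 0.2, np.float64(166.9), 42.0) xyz [  0.5  -2.6 -22.4] rot [-11.8  -0.4   0.1]
(np.float64(-57.7), 0.2, np.float64(171.7), 46.0) xyz [  0.6  -5.4 -29.6] rot [-15.8  -0.4   0.1]
(np.float64(-64.4), 0.2, np.float64(175.5), 50.0) xyz [  0.6  -9.2 -36.2] rot [-19.8  -0.4   0.1]
(np.float64(-71.5), 0.2, np.float64(178.4), 54.0) xyz [  0.7 -13.9 -42.3] rot [-23.8  -0.4   0.1]
(np.float64(-78.9), 0.2, np.float64(180.2), 58.0) xyz [  0.7 -19.4 -47.6] rot [-27.8  -0.4   0.1]
(np.float64(-86.6), 0.2, np.float64(181.0), 62.0) xyz [  0.8 -25.6 -52.2] rot [-31.8  -0.4   0.1]
(np.float64(-94.3), 0.2, np.float64(180.8), 65) xyz [  0.8 -32.4 -55.9] rot [-34.8  -0.4   0.1]
(np.float64(-101.8), 0.2, np.float64(179.4), 65) xyz [  0.9 -39.6 -58.4] rot [-34.8  -0.4   0.1]
(np.float64(-109.1), 0.2, np.float64(177.1), 65) xyz [  0.9 -47.1 -60.1] rot [-34.8  -0.4   0.1]
(np.float64(-116.0), 0.2, np.float64(173.7), 65) xyz [  0.9 -54.7 -60.7] rot [-34.8  -0.4   0.1]
```

Gripped: width 10.0 mm matches the fin. First part of the arc, to about 32°.

Call:
apply_moves(increments=[{"grip":245,"xyz":[0,0.1,-7.3],"rotation":[-3.8,0,0]},{"grip":245,"xyz":[0,-0.7,-14.9],"rotation":[-7.8,0,0]},{"grip":245,"xyz":[0,-2.6,-22.4],"rotation":[-11.8,0,0]},{"grip":245,"xyz":[0,-5.4,-29.6],"rotation":[-15.8,0,0]}])

```text
time: 7.98
ee_pos: [0.4644, 0.1373, 0.1709]
eef_rot: [0.728, 0.567, 0.238, 0.303]
ft_force: [3.0, -3.8, 0.4]
width: 0.0097
```

```bash
python3 arc.py; python3 -c "
from go import *
cam(viewer,'side','side8.png')"
```

```text
t 7.97 case mm [-5.740e+01 -1.000e-01  1.709e+02] lean 45.4 toolx [-0.007  1.     0.003] F case [ 3.83 -2.97  0.38] w 9.7
now theta 31.29003621713108 r 54.59039120397214 55.06223751356278
(np.float64(-41.8), 0.2, np.float64(155.2), 34.0) xyz [ 0.2 -0.2 22.1] rot [11.4 -0.4  0.2]
(np.float64(-46.3), 0.2, np.float64(161.4), 38.0) xyz [ 0.2  1.1 14.6] rot [ 7.4 -0.4  0.2]
(np.float64(-51.7), 0.2, np.float64(166.9), 42.0) xyz [0.3 1.2 6.9] rot [ 3.4 -0.4  0.2]
(np.float64(-57.7), 0.2, np.float64(171.7), 46.0) xyz [ 0.3  0.4 -0.8] rot [-0.6 -0.4  0.2]
(np.float64(-64.4), 0.2, np.float64(175.5), 50.0) xyz [ 0.4 -1.6 -8.2] rot [-4.6 -0.4  0.1]
(np.float64(-71.5), 0.2, np.float64(178.4), 54.0) xyz [  0.5  -4.5 -15.3] rot [-8.6 -0.4  0.1]
(np.float64(-78.9), 0.2, np.float64(180.2), 58.0) xyz [  0.5  -8.5 -21.8] rot [-12.6  -0.4   0.1]
(np.float64(-86.6), 0.2, np.float64(181.0), 62.0) xyz [  0.6 -13.3 -27.9] rot [-16.6  -0.4   0.1]
(np.float64(-94.3), 0.2, np.float64(180.8), 65) xyz [  0.6 -18.9 -33.2] rot [-19.6  -0.4   0.1]
(np.float64(-101.8), 0.2, np.float64(179.4), 65) xyz [  0.7 -25.1 -37.6] rot [-19.6  -0.4   0.1]
(np.float64(-109.1), 0.2, np.float64(177.1), 65) xyz [  0.7 -31.9 -41.1] rot [-19.6  -0.4   0.1]
(np.float64(-116.0), 0.2, np.float64(173.7), 65) xyz [  0.8 -39.2 -43.7] rot [-19.6  -0.4   0.1]
```

View pics/side8.png

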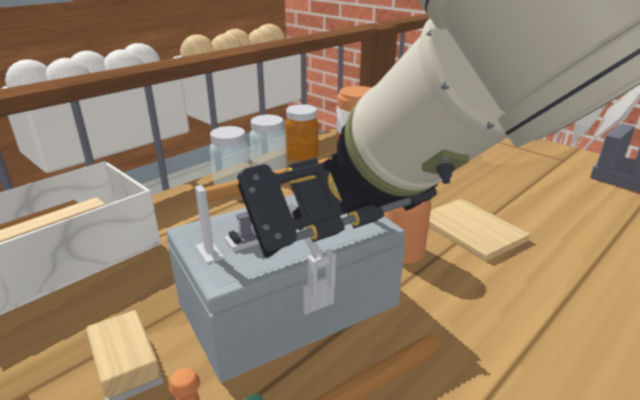

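The latch follows the gripper with low forces. Continuing the arc.

Call:
apply_moves(increments=[{"grip":245,"xyz":[0,-1.6,-8.2],"rotation":[-4.6,0,0]},{"grip":245,"xyz":[0,-4.5,-15.3],"rotation":[-8.6,0,0]},{"grip":245,"xyz":[0,-8.5,-21.8],"rotation":[-12.6,0,0]},{"grip":245,"xyz":[0,-13.3,-27.9],"rotation":[-16.6,0,0]}])

```text
time: 8.52
ee_pos: [0.4592, 0.1584, 0.221]
eef_rot: [0.71, 0.53, 0.311, 0.344]
ft_force: [-0.5, 0.5, 1.5]
width: 0.0058
```

```bash
python3 arc.py|grep -v '(-[4567]'; python3 -c "
from go import *
print(r.read_state()['joint_positions'])
cam(viewer,'side','side9.png')"
```

```text
t 8.53 case mm [-67.7  19.  221. ] lean 55.2 toolx [-0.005  0.997  0.077] F case [-0.58  0.36  1.54] w 5.8
now theta 53.63824949360533 r 97.25766505397827 55.06223751356278
(np.float64(-86.6), 0.2, np.float64(181.0), 62.0) xyz [-21.7 -42.4   6.4] rot [-6.9 -2.6 -3.6]
(np.float64(-94.3), 0.2, np.float64(180.8), 65) xyz [-21.7 -47.    0.2] rot [-9.9 -2.5 -3.7]
(np.float64(-101.8), 0.2, np.float64(179.4), 65) xyz [-21.7 -52.4  -5.2] rot [-9.9 -2.5 -3.7]
(np.float64(-109.1), 0.2, np.float64(177.1), 65) xyz [-21.9 -58.5  -9.8] rot [-9.9 -2.5 -3.7]
(np.float64(-116.0), 0.2, np.float64(173.7), 65) xyz [-22.1 -65.2 -13.6] rot [-9.9 -2.5 -3.7]
[ 0.05342215 -0.38587524 -0.91537649  2.41346877  0.92088082  0.6756088
 -0.2778258 ]
```

View pics/side9.png

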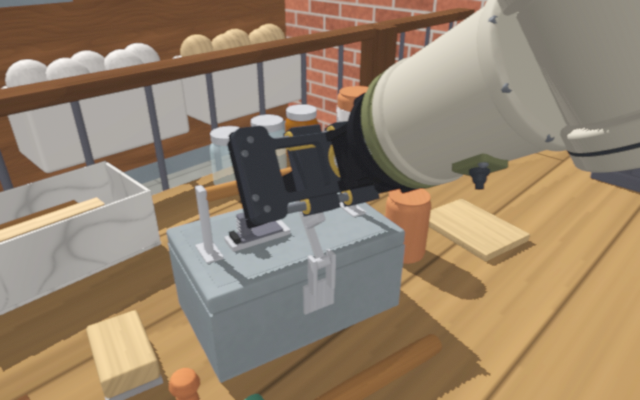

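Joint 4 reached its range limit, so the lean could not follow and the fin slipped out. The side view shows the latch part-way up at (316,235) and the gripper above it. I'll back off upward with less lean and look.

```bash
python3 go.py -75,15,262,38
```

```text
t 8.57 case mm [-69.2  21.2 220.7] lean 55.4 toolx [-0.01   0.997  0.074] F case [-0.84  3.27  0.74] w 4.6
(-75.0, 15.0, 262.0, 38.0) xyz [ -3.   30.9 -28.4] rot [17.3 -3.3 -2.7]
```

Call:
apply_moves(increments=[{"grip":245,"xyz":[3,12,-10],"rotation":[4,-1,0]},{"grip":245,"xyz":[0,23,-20],"rotation":[10,-2,-1]},{"grip":200,"xyz":[-3,31,-28],"rotation":[17,-3.3,-2.7]},{"grip":200,"xyz":[-3,31,-28],"rotation":[17,-3.3,-2.7]}])

```text
time: 9.07
ee_pos: [0.4529, 0.1566, 0.2634]
eef_rot: [0.748, 0.578, 0.202, 0.258]
ft_force: [-0.1, 0.5, 0.5]
width: 0.0148
```

Run:
```python
from go import *
s=here(); print(s['joint_positions'].round(2))
for n in('wrist','side'):
    c=cam(viewer,n,n+'10.png');Q=(pts(c)-O)@C
    k=(abs(Q[...,0]+.06)<.06)&(abs(Q[...,1])<.012)&(Q[...,2]>.133)&(Q[...,2]<.22)&(Q[...,0]<-.012)
    z=Q[k]*1e3
    print(n,k.sum())
    for a in range(135,220,8):
        q=z[abs(z[:,2]-a)<4]
        if len(q)>3: print(a,len(q),np.percentile(q[:,0],[3,50,97]).round(1),np.percentile(q[:,1],[3,97]).round(1))
```

```text
t 9.07 case mm [-73.4  15.7 263.4] lean 38.3 toolx [0.    1.    0.004] F case [-0.24  0.4   0.51] w 14.8
[-0.15 -0.35 -0.56  2.19  0.46  0.9   0.37]
wrist 1734
135 280 [-93.4 -81.5 -76.8] [-11.7  11.9]
143 200 [-77.6 -73.8 -69.7] [-5.3  4.3]
151 159 [-70.8 -67.4 -63.5] [-5.5  4.3]
159 6 [-64.3 -62.3 -61.7] [4.2 4.5]
167 14 [-63.9 -61.4 -58.2] [4.4 4.5]
175 144 [-86.4 -44.7 -41.2] [-5.   4.5]
183 445 [-86.9 -80.6 -35.4] [-5.2  4.5]
191 419 [-81.1 -75.3 -29.9] [-5.3  4.3]
199 67 [-74.8 -73.2 -69.6] [-4.6  3.8]
side 1105
135 166 [-95.  -85.7 -14.2] [-11.5  11.7]
143 90 [-81.  -77.  -71.8] [-4.4  5.5]
151 95 [-74.5 -69.8 -64.3] [-4.6  5.8]
159 60 [-67.2 -64.9 -57.7] [-4.   5.5]
167 62 [-73.4 -63.  -50.5] [0.5 5.9]
175 125 [-83.1 -63.7 -44.2] [-0.8  6. ]
183 228 [-88.3 -65.  -38.4] [-3.8  5.8]
191 212 [-84.7 -72.4 -31.5] [-4.   5.9]
199 67 [-78.5 -74.8 -30.8] [-3.9  5.4]
```

View pics/side10.png

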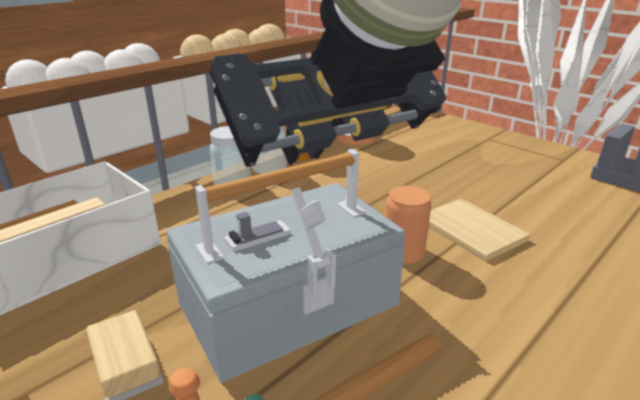

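View pics/wrist10.png

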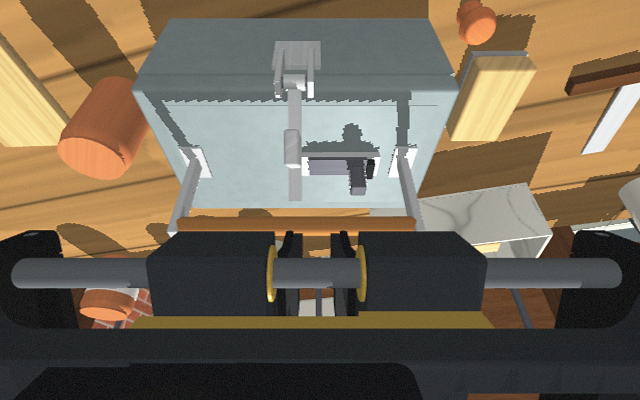

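The latch stands at about 49°: bar through (-67,151), tip at (-30,193). The fin centre should be at (-69,0,178). The rest of the arc is nearly horizontal, so I'll regrip with little lean, which keeps joint 4 clear of its limit, and let the fin pivot in the pads.

```bash
python3 go.py -70,0,250,12
```

```text
t 9.18 case mm [-74.7  15.1 261.1] lean 38.3 toolx [0.    1.    0.001] F case [-0.77  0.01 -0.18] w 17.2
(-70.0, 0.0, 250.0, 12.0) xyz [-15.1  -3.2  11.6] rot [26.3 -0.  -0. ]
```

Call:
apply_moves(increments=[{"grip":138,"xyz":[-5,-1,4],"rotation":[9,0,0]},{"grip":138,"xyz":[-10,-2,8],"rotation":[18,0,0]},{"grip":138,"xyz":[-15.1,-3.2,11.6],"rotation":[26.3,0,0]},{"grip":138,"xyz":[-15.1,-3.2,11.6],"rotation":[26.3,0,0]}])

```text
time: 9.68
ee_pos: [0.4528, 0.1392, 0.2484]
eef_rot: [0.788, 0.607, 0.063, 0.082]
ft_force: [-1.6, 0.3, -0.6]
width: 0.0392
```

```bash
python3 go.py -70,0,181,12;python3 -c "
from go import *
print(r.read_state()['joint_positions'].round(2))"
```

```text
t 9.68 case mm [-69.1  -1.2 248.4] lean 11.9 toolx [ 0.004  1.    -0.001] F case [-1.64 -0.14 -0.62] w 39.2
(-70.0, 0.0, 181.0, 12.0) xyz [  1.2 -14.8  65.8] rot [-0.1  0.1 -0.2]
[-0.16 -0.13 -0.3   1.94  0.11  1.17  0.81]
```

Call:
apply_moves(increments=[{"grip":138,"xyz":[1,-5,20],"rotation":[0,0,0]},{"grip":138,"xyz":[1,-10,42],"rotation":[0,0,0]},{"grip":138,"xyz":[1,-14.8,65.8],"rotation":[0,0,0]},{"grip":138,"xyz":[1,-14.8,65.8],"rotation":[0,0,0]}])

```text
time: 10.18
ee_pos: [0.4501, 0.1402, 0.1788]
eef_rot: [0.787, 0.608, 0.062, 0.083]
ft_force: [-1.1, -0.2, 0.2]
width: 0.0399
```

```bash
python3 go.py -70,0,181,12
```

```text
t 10.18 case mm [-71.9  -0.9 178.8] lean 11.8 toolx [ 0.002  1.    -0.004] F case [-0.99 -0.5   0.17] w 39.9
(-70.0, 0.0, 181.0, 12.0) xyz [ 0.9  2.3 -1.7] rot [-0.2  0.2 -0.1]
```

Call:
apply_moves(increments=[{"grip":245,"xyz":[1,2,-1],"rotation":[0,0,0]},{"grip":245,"xyz":[1,2,-1],"rotation":[0,0,0]},{"grip":245,"xyz":[1,2,-1],"rotation":[0,0,0]},{"grip":245,"xyz":[1,2,-1],"rotation":[0,0,0]}], squeeze=10)

```text
time: 10.68
ee_pos: [0.4522, 0.1403, 0.1806]
eef_rot: [0.787, 0.608, 0.062, 0.083]
ft_force: [-1.9, -1.7, 3.1]
width: 0.0099
```

```bash
cat > arc2.py <<'E'
from go import *
s=here(); hx,hz=-88.5,126
p=C.T@(np.array(s['ee_pos'])-O)*1e3
rr=np.hypot(p[2]-hz,p[0]-hx);a0=np.degrees(np.arctan2(p[2]-hz,p[0]-hx)); print('r',rr,'a0',a0)
for d in range(6,50,6):
    t=np.radians(a0+d); print(d,end=' ');go(round(hx+rr*np.cos(t),1),0.,round(hz+rr*np.sin(t),1),12,s)
E
python3 arc2.py
```

```text
t 10.68 case mm [-69.9  -0.2 180.6] lean 11.9 toolx [ 0.003  1.    -0.004] F case [-1.46 -2.11  3.15] w 9.9
r 57.65096446052598 a0 71.20351756653254
6 (np.float64(-75.7), 0.0, np.float64(182.2), 12) xyz [ 0.2 -5.3 -2.8] rot [-0.1  0.3 -0.1]
12 (np.float64(-81.7), 0.0, np.float64(183.2), 12) xyz [  0.2 -11.   -5. ] rot [-0.1  0.3 -0.1]
18 (np.float64(-87.7), 0.0, np.float64(183.6), 12) xyz [  0.2 -16.8  -6.6] rot [-0.1  0.3 -0.1]
24 (np.float64(-93.7), 0.0, np.float64(183.4), 12) xyz [  0.2 -22.7  -7.7] rot [-0.1  0.3 -0.1]
30 (np.float64(-99.7), 0.0, np.float64(182.6), 12) xyz [  0.2 -28.7  -8.1] rot [-0.1  0.3 -0.1]
36 (np.float64(-105.6), 0.0, np.float64(181.1), 12) xyz [  0.1 -34.8  -7.8] rot [-0.1  0.3 -0.1]
42 (np.float64(-111.2), 0.0, np.float64(179.0), 12) xyz [  0.1 -40.7  -6.9] rot [-0.1  0.3 -0.1]
48 (np.float64(-116.6), 0.0, np.float64(176.3), 12) xyz [  0.1 -46.6  -5.4] rot [-0.1  0.3 -0.1]
```

Call:
apply_moves(increments=[{"grip":245,"xyz":[0.2,-5.3,-2.8],"rotation":[0,0,0]},{"grip":245,"xyz":[0.2,-11,-5],"rotation":[0,0,0]},{"grip":245,"xyz":[0.2,-16.8,-6.6],"rotation":[0,0,0]},{"grip":245,"xyz":[0.2,-22.7,-7.7],"rotation":[0,0,0]}])

```text
time: 11.18
ee_pos: [0.4289, 0.1465, 0.1835]
eef_rot: [0.787, 0.608, 0.062, 0.083]
ft_force: [1.5, -1.5, -2.8]
width: 0.0102
```

```bash
python3 arc2.py; python3 -c "
from go import *
print(r.read_state()['joint_positions'].round(2))
cam(viewer,'side','side11.png')"
```

```text
t 11.18 case mm [-9.410e+01 -1.000e-01  1.835e+02] lean 11.9 toolx [ 0.003  1.    -0.004] F case [ 1.86 -1.09 -2.8 ] w 10.2
r 57.75718263942541 a0 95.53720028777647
6 (np.float64(-100.1), 0.0, np.float64(182.6), 12) xyz [ 0.1 -6.1 -0.4] rot [-0.1  0.3 -0.1]
12 (np.float64(-105.9), 0.0, np.float64(181.1), 12) xyz [  0.1 -12.1  -0.1] rot [-0.1  0.3 -0.1]
18 (np.float64(-111.6), 0.0, np.float64(179.0), 12) xyz [  0.1 -18.1   0.8] rot [-0.1  0.3 -0.1]
24 (np.float64(-117.0), 0.0, np.float64(176.3), 12) xyz [  0.1 -23.9   2.3] rot [-0.1  0.3 -0.1]
30 (np.float64(-122.1), 0.0, np.float64(173.0), 12) xyz [  0.1 -29.6   4.5] rot [-0.1  0.3 -0.1]
36 (np.float64(-126.8), 0.0, np.float64(169.2), 12) xyz [  0.1 -35.    7.2] rot [-0.1  0.3 -0.1]
42 (np.float64(-131.1), 0.0, np.float64(165.0), 12) xyz [  0.1 -40.   10.5] rot [-0.1  0.3 -0.1]
48 (np.float64(-135.0), 0.0, np.float64(160.3), 12) xyz [  0.1 -44.8  14.3] rot [-0.1  0.3 -0.1]
[-0.18 -0.12 -0.34  2.07  0.12  1.04  0.74]
```

View pics/side11.png

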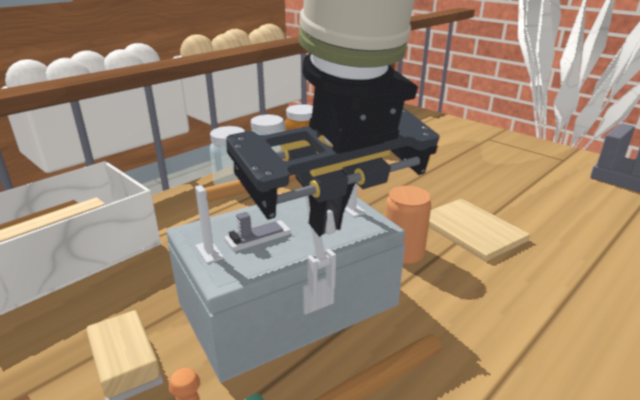

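It is still gripped at width 10.2, with the latch at about 73°. Another 17°.

Call:
apply_moves(increments=[{"grip":245,"xyz":[0,-6.1,-0.4],"rotation":[0,0,0]},{"grip":245,"xyz":[0,-12.1,-0.1],"rotation":[0,0,0]},{"grip":245,"xyz":[0,-17,0.7],"rotation":[0,0,0]},{"grip":245,"xyz":[0,-17,0.7],"rotation":[0,0,0]}])

```text
time: 11.72
ee_pos: [0.4117, 0.151, 0.1791]
eef_rot: [0.787, 0.608, 0.061, 0.083]
ft_force: [-2.5, -2.1, 4.1]
width: 0.0096
```

Call:
apply_moves(increments=[{"grip":200,"xyz":[0,0,0],"rotation":[0,0,0]},{"grip":150,"xyz":[0,0,0],"rotation":[0,0,0]},{"grip":138,"xyz":[0,0,0],"rotation":[0,0,0]},{"grip":138,"xyz":[0,0,0],"rotation":[0,0,0]}])

```text
time: 12.22
ee_pos: [0.4117, 0.1511, 0.1791]
eef_rot: [0.787, 0.608, 0.061, 0.083]
ft_force: [-0.6, -0.1, 0.1]
width: 0.0371
```

```bash
python3 go.py -100,0,260,8; python3 -c "
from go import *
cam(viewer,'side','side12.png')"
```

```text
t 12.22 case mm [-111.9    0.   179.1] lean 11.8 toolx [ 0.002  1.    -0.005] F case [-0.53 -0.24  0.12] w 37.1
(-100.0, 0.0, 260.0, 8.0) xyz [ -0.4  28.2 -76.7] rot [ 3.8  0.3 -0.1]
```

View pics/side12.png

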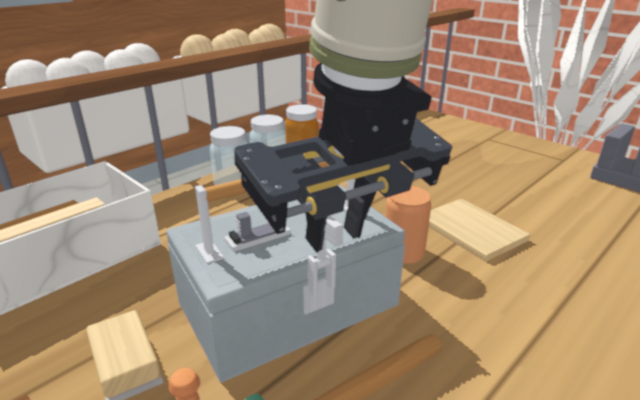

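The fingers are open on both sides of the fin. Going straight up.

Call:
apply_moves(increments=[{"grip":138,"xyz":[0,6,-25],"rotation":[0,0,0]},{"grip":138,"xyz":[0,13,-55],"rotation":[0,0,0]},{"grip":200,"xyz":[0,20,-85],"rotation":[2,0,0]},{"grip":255,"xyz":[0,22,-95],"rotation":[4,0,0]}])

```text
time: 12.78
ee_pos: [0.4145, 0.1514, 0.2787]
eef_rot: [0.79, 0.61, 0.041, 0.055]
ft_force: [0.4, -0.1, -0.9]
width: 0.0275
```

Run:
```python
from go import *
s=here(); go(-28,0,255,5,s); go(-28,0,190,5,s)
for n in('wrist','side'):
    c=cam(viewer,n,n+'13.png');Q=(pts(c)-O)@C
    k=(abs(Q[...,0]+.08)<.05)&(abs(Q[...,1])<.012)&(Q[...,2]>.14)&(Q[...,2]<.22)
    z=Q[k]*1e3
    for a in range(143,222,8):
        q=z[abs(z[:,2]-a)<4]
        if len(q)>3: print(n,a,len(q),np.percentile(q[:,0],[3,50,97]).round(1),np.percentile(q[:,1],[3,97]).round(1))
    k=(abs(Q[...,0])<.03)&(abs(Q[...,1]-.05)<.03)&(Q[...,2]>.14)&(Q[...,2]<.162);z=Q[k]*1e3;print('nub',np.percentile(z,[3,97],axis=0).round(1))
```

```text
t 12.78 case mm [-109.3    1.   278.7] lean 7.9 toolx [ 0.002  1.    -0.003] F case [ 0.36  0.04 -0.89] w 27.5
(-28, 0, 255, 5) xyz [-0.7 77.3 34.6] rot [ 2.9  0.2 -0.1]
(-28, 0, 190, 5) xyz [-0.6 68.4 99. ] rot [ 2.9  0.2 -0.1]
wrist 167 5 [-121.  -120.7 -120.1] [-3.7  4. ]
wrist 175 43 [-121.3 -120.8 -120. ] [-4.8  4. ]
wrist 183 41 [-120.7 -120.3 -119.5] [-4.7  4. ]
wrist 191 563 [-119.8 -102.8  -84.8] [-4.9  4. ]
wrist 199 70 [-84.9 -84.5 -83.7] [-5.4  4. ]
wrist 207 69 [-84.6 -84.  -83.4] [-5.2  3.9]
wrist 215 90 [-84.2 -82.7 -79.8] [-5.1  3.8]Traceback (most recent call last):
  File "<stdin>", line 10, in <module>
    return _quantile_unchecked(
        a, q, axis, out, overwrite_input, method, keepdims, weights)
    return _ureduce(a,
                    func=_quantile_ureduce_func,
    ...<5 lines>...
                    overwrite_input=overwrite_input,
                    method=method)
    r = func(a, **kwargs)
    result = _quantile(arr,
                       quantiles=q,
    ...<2 lines>...
                       out=out,
                       weights=wgt)
    slices_having_nans = np.isnan(arr[-1, ...])
                                  ~~~^^^^^^^^^
IndexError: index -1 is out of bounds for axis 0 with size 0
```

The fin face stands vertical at x≈-120.7, so the latch is at about 88° and upright. Next: close the gripper and drop in between latch and handle, in front of the bar.

Call:
apply_moves(increments=[{"grip":255,"xyz":[-0.7,40,10],"rotation":[2,0,0]},{"grip":255,"xyz":[-0.7,77,25],"rotation":[3,0,0]},{"grip":255,"xyz":[-0.7,77,25],"rotation":[3,0,0]},{"grip":255,"xyz":[-0.7,77,25],"rotation":[3,0,0]}])

```text
time: 13.32
ee_pos: [0.4913, 0.1305, 0.2643]
eef_rot: [0.791, 0.611, 0.024, 0.034]
ft_force: [0.2, -0.3, -0.1]
width: 0.0004
```

Run:
```python
from go import *
s=here(); go(-29,0,182,5,s)
c=cam(viewer,'side','side13.png');c=cam(viewer,'top','top13.png')
```

```text
t 13.32 case mm [-2.960e+01  1.000e-01  2.643e+02] lean 4.8 toolx [ 0.002  1.    -0.003] F case [ 0.28 -0.27 -0.07] w 0.4
(-29, 0, 182, 5) xyz [ 0.1 -6.2 82. ] rot [-0.2  0.2 -0.1]
```

View pics/side13.png

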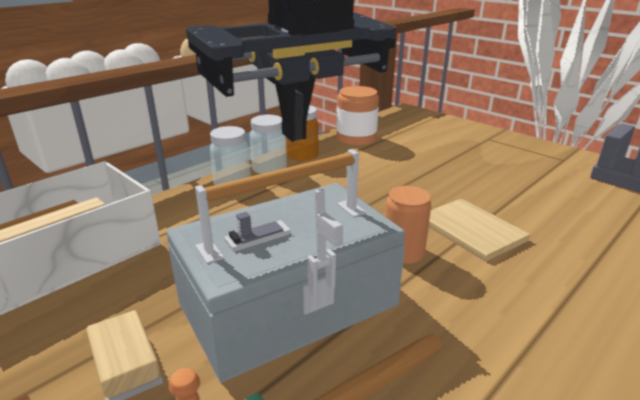

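The latch stands upright at (322,225), the tab is still at its stop, and the closed fingers are above. Descending in front of the bar.

Call:
apply_moves(increments=[{"grip":255,"xyz":[0,-2,30],"rotation":[0,0,0]},{"grip":255,"xyz":[0,-4,58],"rotation":[0,0,0]},{"grip":255,"xyz":[0,-6,82],"rotation":[0,0,0]},{"grip":255,"xyz":[0,-6,82],"rotation":[0,0,0]}])

```text
time: 13.92
ee_pos: [0.4907, 0.1304, 0.1819]
eef_rot: [0.79, 0.611, 0.024, 0.034]
ft_force: [-0.4, 0.1, -0.4]
width: 0.0006
```

```bash
cat > lid.py <<'E'
from go import *
s=here(); print(s['joint_positions'].round(2))
# TCP ahead of (front of) bar by off, below bar centre by dz
off=19
for th in range(0,76,5):
    a=np.radians(129.5-th); bx,bz=80+125.7*np.cos(a),100+125.7*np.sin(a)
    print(th,end=' ');go(round(bx-off,1),0.,round(bz-15,1),5,s)
E
python3 lid.py
```

```text
t 13.93 case mm [-30.2  -0.2 181.9] lean 4.7 toolx [ 0.001  1.    -0.004] F case [-0.39 -0.04 -0.41] w 0.6
[-0.15  0.07 -0.25  1.88  0.08  1.13  0.89]
0 (np.float64(-19.0), 0.0, np.float64(182.0), 5) xyz [ 0.2 11.1  0.8] rot [-0.3  0.2 -0. ]
5 (np.float64(-10.2), 0.0, np.float64(188.6), 5) xyz [ 0.2 20.5 -5.1] rot [-0.3  0.2 -0. ]
10 (np.float64(-0.9), 0.0, np.float64(194.4), 5) xyz [  0.2  30.2 -10.1] rot [-0.3  0.2 -0. ]
15 (np.float64(8.9), 0.0, np.float64(199.4), 5) xyz [  0.2  40.4 -14.2] rot [-0.3  0.2 -0. ]
20 (np.float64(19.0), 0.0, np.float64(203.5), 5) xyz [  0.2  50.8 -17.5] rot [-0.3  0.2 -0. ]
25 (np.float64(29.5), 0.0, np.float64(206.7), 5) xyz [  0.2  61.5 -19.8] rot [-0.3  0.2 -0. ]
30 (np.float64(40.3), 0.0, np.float64(209.0), 5) xyz [  0.2  72.5 -21.2] rot [-0.3  0.2 -0. ]
35 (np.float64(51.1), 0.0, np.float64(210.3), 5) xyz [  0.2  83.3 -21.6] rot [-0.3  0.2 -0. ]
40 (np.float64(62.1), 0.0, np.float64(210.7), 5) xyz [  0.2  94.3 -21.1] rot [-0.3  0.2 -0. ]
45 (np.float64(73.0), 0.0, np.float64(210.1), 5) xyz [  0.2 105.1 -19.6] rot [-0.3  0.2 -0. ]
50 (np.float64(83.9), 0.0, np.float64(208.6), 5) xyz [  0.2 115.9 -17.2] rot [-0.3  0.2 -0. ]
55 (np.float64(94.6), 0.0, np.float64(206.1), 5) xyz [  0.2 126.3 -13.8] rot [-0.3  0.2 -0. ]
60 (np.float64(105.0), 0.0, np.float64(202.7), 5) xyz [  0.3 136.4  -9.6] rot [-0.3  0.2 -0. ]
65 (np.float64(115.1), 0.0, np.float64(198.5), 5) xyz [  0.3 146.1  -4.5] rot [-0.3  0.2 -0. ]
70 (np.float64(124.8), 0.0, np.float64(193.3), 5) xyz [  0.3 155.4   1.4] rot [-0.3  0.2 -0. ]
75 (np.float64(134.0), 0.0, np.float64(187.3), 5) xyz [  0.3 164.    8.2] rot [-0.3  0.2 -0. ]
```

Call:
apply_moves(increments=[{"grip":255,"xyz":[0,8,0],"rotation":[0,0,0]},{"grip":255,"xyz":[0,14,-2],"rotation":[0,0,0]},{"grip":255,"xyz":[0,20.5,-5],"rotation":[0,0,0]},{"grip":255,"xyz":[0,25,-7.5],"rotation":[0,0,0]},{"grip":255,"xyz":[0,30,-10],"rotation":[0,0,0]}])

```text
time: 14.55
ee_pos: [0.5169, 0.1243, 0.1954]
eef_rot: [0.79, 0.612, 0.022, 0.032]
ft_force: [-16.7, 1.9, 11.1]
width: 0.0004
```

```bash
python3 lid.py;python3 -c "
from go import *
cam(viewer,'side','side14.png')"
```

```text
t 14.55 case mm [ -3.3   0.5 195.4] lean 4.5 toolx [-0.     1.    -0.004] F case [-16.64  -2.34  11.14] w 0.4
[-0.14  0.11 -0.23  1.8   0.08  1.17  0.92]
0 (np.float64(-19.0), 0.0, np.float64(182.0), 5) xyz [ -0.4 -16.7  12.1] rot [-0.5  0.2  0. ]
5 (np.float64(-10.2), 0.0, np.float64(188.6), 5) xyz [-0.4 -7.4  6.2] rot [-0.5  0.2  0. ]
10 (np.float64(-0.9), 0.0, np.float64(194.4), 5) xyz [-0.5  2.3  1.2] rot [-0.5  0.2  0. ]
15 (np.float64(8.9), 0.0, np.float64(199.4), 5) xyz [-0.5 12.5 -3.1] rot [-0.5  0.2  0. ]
20 (np.float64(19.0), 0.0, np.float64(203.5), 5) xyz [-0.5 22.9 -6.4] rot [-0.5  0.2  0. ]
25 (np.float64(29.5), 0.0, np.float64(206.7), 5) xyz [-0.5 33.6 -8.7] rot [-0.5  0.2  0. ]
30 (np.float64(40.3), 0.0, np.float64(209.0), 5) xyz [ -0.5  44.5 -10.2] rot [-0.5  0.2  0. ]
35 (np.float64(51.1), 0.0, np.float64(210.3), 5) xyz [ -0.5  55.4 -10.6] rot [-0.5  0.2  0. ]
40 (np.float64(62.1), 0.0, np.float64(210.7), 5) xyz [ -0.6  66.4 -10.1] rot [-0.5  0.2  0. ]
45 (np.float64(73.0), 0.0, np.float64(210.1), 5) xyz [-0.6 77.2 -8.7] rot [-0.5  0.2  0. ]
50 (np.float64(83.9), 0.0, np.float64(208.6), 5) xyz [-0.6 88.  -6.3] rot [-0.5  0.2  0. ]
55 (np.float64(94.6), 0.0, np.float64(206.1), 5) xyz [-0.6 98.4 -3. ] rot [-0.5  0.2  0. ]
60 (np.float64(105.0), 0.0, np.float64(202.7), 5) xyz [ -0.5 108.5   1.2] rot [-0.5  0.2  0. ]
65 (np.float64(115.1), 0.0, np.float64(198.5), 5) xyz [ -0.5 118.3   6.2] rot [-0.5  0.2  0. ]
70 (np.float64(124.8), 0.0, np.float64(193.3), 5) xyz [ -0.5 127.5  12.1] rot [-0.5  0.2  0. ]
75 (np.float64(134.0), 0.0, np.float64(187.3), 5) xyz [ -0.5 136.2  18.8] rot [-0.5  0.2  0. ]
```

View pics/side14.png

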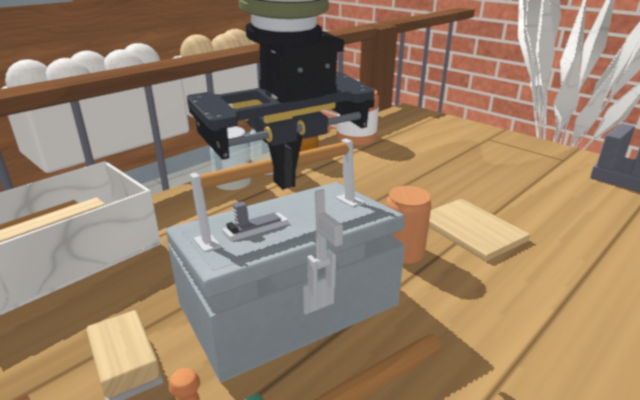

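The lid is opening: its front edge is lifted and the latch stays upright. Continuing the arc.

Call:
apply_moves(increments=[{"grip":255,"xyz":[0,8,-2],"rotation":[0,0,0]},{"grip":255,"xyz":[0,17,-5],"rotation":[0,0,0]},{"grip":255,"xyz":[0,26,-7],"rotation":[0,0,0]},{"grip":255,"xyz":[0,35,-9],"rotation":[0,0,0]},{"grip":255,"xyz":[0,44,-10],"rotation":[0,0,0]}])

```text
time: 15.22
ee_pos: [0.5591, 0.1143, 0.2106]
eef_rot: [0.79, 0.612, 0.023, 0.032]
ft_force: [-9.0, 2.0, 5.2]
width: 0.0008
```

```bash
python3 lid.py | tail -12
```

```text
20 (np.float64(19.0), 0.0, np.float64(203.5), 5) xyz [ -1.4 -21.6   5.4] rot [-0.5  0.2  0.1]
25 (np.float64(29.5), 0.0, np.float64(206.7), 5) xyz [ -1.4 -10.8   3. ] rot [-0.5  0.2  0.1]
30 (np.float64(40.3), 0.0, np.float64(209.0), 5) xyz [-1.4  0.1  1.6] rot [-0.5  0.2  0.1]
35 (np.float64(51.1), 0.0, np.float64(210.3), 5) xyz [-1.4 11.   1.2] rot [-0.5  0.2  0.1]
40 (np.float64(62.1), 0.0, np.float64(210.7), 5) xyz [-1.4 22.   1.6] rot [-0.5  0.2  0.1]
45 (np.float64(73.0), 0.0, np.float64(210.1), 5) xyz [-1.4 32.8  3.1] rot [-0.5  0.2  0.1]
50 (np.float64(83.9), 0.0, np.float64(208.6), 5) xyz [-1.5 43.5  5.4] rot [-0.5  0.2  0.1]
55 (np.float64(94.6), 0.0, np.float64(206.1), 5) xyz [-1.5 54.   8.8] rot [-0.5  0.2  0.1]
60 (np.float64(105.0), 0.0, np.float64(202.7), 5) xyz [-1.5 64.1 13. ] rot [-0.5  0.2  0.1]
65 (np.float64(115.1), 0.0, np.float64(198.5), 5) xyz [-1.5 73.9 17.9] rot [-0.5  0.2  0.1]
70 (np.float64(124.8), 0.0, np.float64(193.3), 5) xyz [-1.5 83.1 23.9] rot [-0.5  0.2  0.1]
75 (np.float64(134.0), 0.0, np.float64(187.3), 5) xyz [-1.4 91.8 30.6] rot [-0.5  0.2  0.1]
```

Call:
apply_moves(increments=[{"grip":255,"xyz":[-0.5,9,1],"rotation":[0,0,0]},{"grip":255,"xyz":[-0.5,18,1.5],"rotation":[0,0,0]},{"grip":255,"xyz":[-1,27,2.5],"rotation":[0,0,0]},{"grip":255,"xyz":[-1,36,4],"rotation":[0,0,0]},{"grip":255,"xyz":[-1,44,5.5],"rotation":[0,0,0]}])

```text
time: 15.85
ee_pos: [0.6019, 0.1031, 0.2098]
eef_rot: [0.79, 0.612, 0.023, 0.031]
ft_force: [-6.8, 2.2, 4.2]
width: 0.0004
```

```bash
python3 lid.py | (head -2; tail -7);python3 -c "
from go import *
cam(viewer,'side','side15.png')"
```

```text
t 15.85 case mm [ 84.3   1.3 209.8] lean 4.5 toolx [-0.002  1.    -0.002] F case [-7.09  0.4   4.16] w 0.4
[-0.11  0.27 -0.19  1.59  0.1   1.22  1.  ]
```

View pics/side15.png

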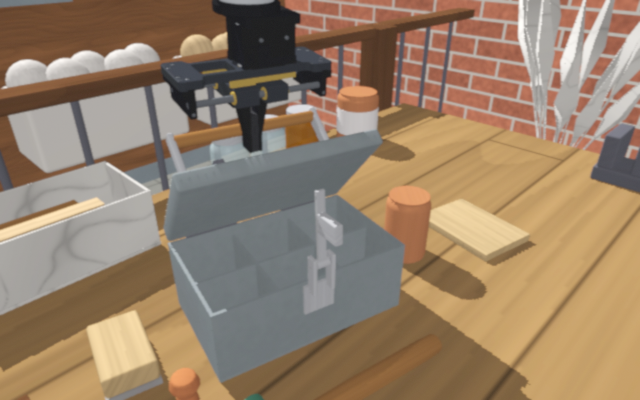

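The lid is at about 50° and the latch is upright. On to about 67°.

Call:
apply_moves(increments=[{"grip":255,"xyz":[-0.5,9,2],"rotation":[0,0,0]},{"grip":255,"xyz":[-0.5,18,5],"rotation":[0,0,0]},{"grip":255,"xyz":[-0.5,27,9],"rotation":[0,0,0]},{"grip":255,"xyz":[-0.5,36,13],"rotation":[0,0,0]},{"grip":255,"xyz":[-0.5,36,13],"rotation":[0,0,0]}])

```text
time: 16.52
ee_pos: [0.6384, 0.0931, 0.1992]
eef_rot: [0.79, 0.612, 0.023, 0.031]
ft_force: [-1.3, 1.0, -1.9]
width: 0.0004
```

Run:
```python
from go import *
s=here()
for n in('side','top'):
    c=cam(viewer,n,n+'16.png');Q=(pts(c)-O)@C*1e3
    im=c['img'].astype(int);k=(im[...,2]-im[...,0]>40)&(abs(Q[...,1])<95)&(Q[...,2]>170)&(Q[...,2]<245)&(abs(Q[...,0]-100)<80)
    z=Q[k];m=np.median(z,0) if k.sum() else None;print(n,k.sum(),m)
    if m is not None: print('lid deg approx',129.5-np.degrees(np.arctan2(m[2]-100,m[0]-80)))
```

```text
t 16.52 case mm [122.1   0.7 199.2] lean 4.5 toolx [-0.001  1.    -0.002] F case [-1.53  0.62 -1.93] w 0.4
side 161 [138.5270669   26.47101447 220.08691099]
lid deg approx 65.48333425148942
top 0 None
```

View pics/side16.png

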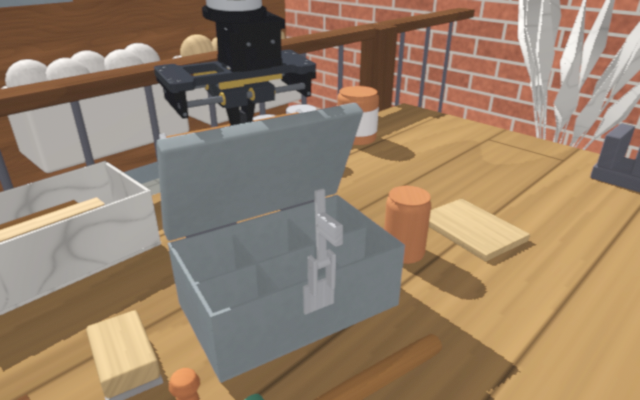

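The lid is at about 66°, well over the 54° needed. I'll back off 8 mm from the bar, then go straight up.

Call:
apply_moves(increments=[{"grip":255,"xyz":[0,-8,0],"rotation":[0,0,0]},{"grip":255,"xyz":[0,-8,-25],"rotation":[0,0,0]},{"grip":255,"xyz":[0,-5,-60],"rotation":[0,0,0]},{"grip":255,"xyz":[0,-2,-100],"rotation":[0,0,0]},{"grip":255,"xyz":[0,2,-140],"rotation":[0,0,0]}])

```text
time: 17.25
ee_pos: [0.6292, 0.0954, 0.3415]
eef_rot: [0.79, 0.612, 0.024, 0.032]
ft_force: [1.0, 0.7, -0.2]
width: 0.0006
```

Call:
apply_moves(increments=[{"grip":255,"xyz":[0,0,-20],"rotation":[0,0,0]},{"grip":255,"xyz":[0,0,-20],"rotation":[0,0,0]},{"grip":255,"xyz":[0,0,-20],"rotation":[0,0,0]},{"grip":255,"xyz":[0,0,-20],"rotation":[0,0,0]}])

```text
time: 17.75
ee_pos: [0.6273, 0.0957, 0.3602]
eef_rot: [0.79, 0.612, 0.023, 0.032]
ft_force: [-0.3, -0.2, 0.1]
width: 0.0004
```

Run:
```python
from go import *
s=here()
for n in('side','top'):
    c=cam(viewer,n,n+'17.png');Q=(pts(c)-O)@C*1e3
    im=c['img'].astype(int);k=(im[...,2]-im[...,0]>40)&(abs(Q[...,1])<95)&(Q[...,2]>170)&(Q[...,2]<245)&(abs(Q[...,0]-100)<80)
    z=Q[k]
    if len(z): m=np.median(z,0);print(n,k.sum(),m,'lid deg approx',129.5-np.degrees(np.arctan2(m[2]-100,m[0]-80)))
    k=(abs(Q[...,0]+85)<50)&(abs(Q[...,1])<8)&(Q[...,2]>165)&(Q[...,2]<222);z=Q[k]
    for a in (170,190,205,215):
        q=z[abs(z[:,2]-a)<5]
        if len(q)>3: print(n,a,np.percentile(q[:,0],[3,50,97]).round(1))
```

```text
t 17.75 case mm [110.8   0.5 360.2] lean 4.5 toolx [-0.001  1.    -0.002] F case [-0.29 -0.23  0.07] w 0.4
side 174 [138.72729724  16.00523902 220.06963807] lid deg approx 65.56373336458965
side 170 [-123.1 -105.3  -83.7]
side 190 [-122.  -106.2  -85.6]
side 205 [-86.9 -85.5 -82. ]
side 215 [-86.6 -84.8 -81. ]
```

View pics/side17.png

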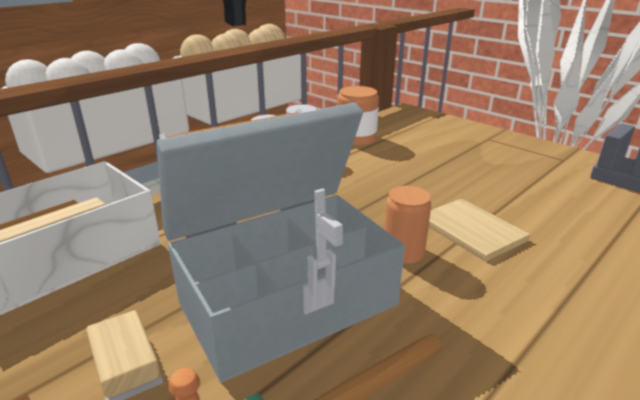

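View pics/top17.png

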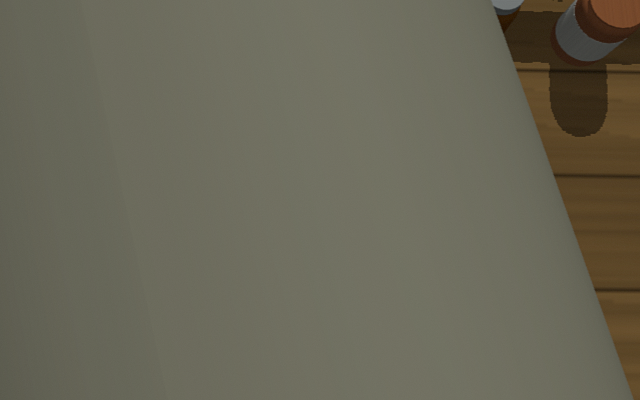

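The side view shows the lid standing open by itself at about 65.6° (unchanged after release), the latch upright at (322,220) and the other things in view in place. The arm blocks the top view. I'm handing in.

```bash
python3 -c "
from bench import r
print(r.close_job())"
```

```text
the job is handed in; nothing more can be done
None
```

The case is open: the tab is at its stop, the latch bar is upright and the lid stands open by itself. I handed the job in at about 18 s; no verdict was reported.

- **Tab:** I slid it 15.6 mm with one finger until the push force rose from 3 N to 6 N. That is about 0.5 mm of squash on the rubber stop. It still looked to be at the stop just before I raised the lid. The open lid now hides it, so I could not check it again.
- **Latch:** On the first lift an arm joint reached its range limit and the fin slipped out at about 49°. I gripped it again with the tool nearly upright and swung it to about 88°; it measured the same after the lid was open.
- **Lid:** I pushed it up by the handle bar with closed fingers to about 65.5° (1.14 rad). It read the same after I let go.
- **Final checks:** The gripper is about 14 cm above the handle and reads about zero force. The things visible in the last side picture look unmoved. The arm blocked the last top view, so the try square and most of the hammer were not checked at the end, but no move went near them.

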